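Centre the wobbly egg cup on its little stand

ROBOT

A 6-joint arm with a two-finger parallel gripper is mounted at the origin on the work surface. World frame = base frame: x ahead of the robot, y to its left, z up, the work surface at z = 0. Lengths are in mm, angles in rad, forces in N, time in s.
With the tool pointing down it reaches from about 400 to 925 mm from the base axis. Payload 12.5 kg.
Tool frame: the origin (TCP) lies at the very end of the fingers, on their centre line; the grasp point (between the pads) lies env.grip_point_offset behind it (env.grip_point_offset is the distance from the TCP to the grasp point, in mm); y points along the fingers, z is the direction in which the jaws open and shut, and the axes are right-handed (so a half turn about y gives the same grasp; the last joint's range is limited). The gripper opens to 95 mm and grips with 3 to 60 N. Pads are 20 mm wide; open, the fingers measure 119 mm over their backs; the gripper's body (75 mm by 180 mm) begins 59 mm behind the grasp point.
Start: joints at [0.996, 0.491, 1.559, -0, 1.092, -0.106], TCP at [282.372, 557.595, 214.661] pointing down, gripper open.
Joint ranges: [-3.1, 3.1], [-0.84, 2.19], [0.05, 2.79], [-1.13, 4.28], [0.06, 2.93], [-2.69, 2.69]. Speed limits (rad/s): [2.22, 2.22, 2.79, 3.14, 3.14, 3.14].

INTERFACE

Orientations are given as [roll, pitch, yaw] about the fixed x, y, z axes, in that order (R = Rz(yaw) Ry(pitch) Rx(roll)).
In Python, from cell import readout, read_camera, env, nets gives the robot as it stands.
- The arm moves only by the tool apply_moves, never from a script. Its argument "increments" is a list of rows, each a list of 3 entries, a list of its own where there are three numbers: the shift along the tool's x, y, z in cm, then the turn, a rotation vector about the tool's x, y, z in degrees, then the finger opening in cm, from 0 to 9.51. A call has exactly 5 rows; each row shifts and turns the pose as measured when the row begins, along the tool's axes as they then stand; what a row does not reach is not made up. A row lasts 1/8 s, in which the tool goes at most 62.5 mm and 10.7 degrees, less where a joint would pass 70% of its speed; a pose out of reach is approached as far as the arm can. A call with a gripper value outside its range is refused whole. The fingers move at their own pace and stop on an object; the grip force is fixed at half the most. Time passes only in rows, so rows that do not move let the fingers close, or fill a call up. It gives the time, the measured TCP pose, the force and the opening at its end, in the units of the state.
- readout.state(): the state, without advancing time (a new reading comes with each control period).
- read_camera(name): name is "scene" or "top" or "wrist"; returns a dict with "img" (480x640x3 uint8, red, green, blue), "vfov" (degrees; the focal length in pixels is half the picture's height over the tangent of half this angle, whatever the lens; pixels are square), "cx", "cy" (the principal point, pixels), "rvec" (rotation vector, rad) and "tvec" (3), from world to camera coordinates, as OpenCV has them; the wrist camera has in their place "mount" (4x4, takes a point from camera to tool coordinates, whose origin is the TCP and whose axes are the tool frame's). Camera axes: x right, y down, z forward; pixel columns grow to the right and rows downward; lengths in mm; the calibration is good to about 2 mm. The wrist camera is an equidistant fisheye: a pixel r from the principal point sees the ray r / f radians off the axis. A picture is of the moment at which its call begins: read the wrist's pose just before it. There is no depth.
- env.job_done(): hands the job in, once; it reports no verdict.
Trained networks look in a picture, given as the dict that the camera call returned (one of the last four; its "shot" number tells which), for a name from the list of things; names that differ only in an ending like _2 or _b are one class to them, and where a whole thing is asked for, a point or a joint stands for the part that bears it (a point fixed in the world has none). Each returns a list of dicts, best first, with "confidence" (0 to 1); they miss things now and then, are a little off and sometimes report something else, mostly with a low value. They report only what shows in the picture. A call takes as long as a camera call. They do not tell look-alikes from the thing itself.
- nets.look_for(picture, thing): "point" ([x, y, z] in mm, in the coordinates of the camera as it stood for that picture, good to about 4 mm: the middle of the surface that is visible of it).
- nets.mark_of(picture, thing): "point" ([x, y, z] in mm, in the coordinates of the camera as it stood for that picture, good to about 4 mm: a listed point, or the origin of a listed thing).
The state is a dict: "t": time; "joints": joint angles; "qvel": joint speeds; "tau": joint torques, N m; "eef_pos": TCP position; "tcp_rot": TCP orientation; "ft_force": force on the tool from outside, world axes, zero at the start; "moment": the same for the moment, N m; "opening": opening from 0.0 (shut) to 1.0 (fully open).
Only numpy, scipy, OpenCV 4.12 (cv2) and the standard library are available. Lean on these libraries where they do the work, as an engineer would, in place of code of your own. Each camera call takes 0.05 s, during which the arm holds its last target. There are 200 camera calls.

TASK

The egg cup with the breakfast egg has been left off-centre, out towards the rim of its small round wooden stand. With light nudges of the fingertips, push the cup across the stand until it stands upright in the middle, as nearly centred as you can judge by eye; do not lift it, tip it over or push it off. Be gentle, leave the stand where it is, and leave everything else on the cart alone.

Things in the scene. Friction and masses are not known exactly. Their poses are not given: they have to be found in the camera images.
- egg_cup: White egg cup with a brown egg, one rigid piece, 62 mm tall, 0.13 kg, round about z (up). Origin: centre of underside. Foot 26 mm in diameter; above it, at 5 to 11 mm height, a flange 46 mm in diameter (widest part); stem 18 mm; cup 40 mm in diameter at 42 mm height. Pushed low at the flange (1 to 2 N) it slides; a vertical finger meets the flange first. Pushed high or hard it tips over.
- stand: Small round turned-wood stand, loose on the cart, 110 mm in diameter, 40 mm high, 0.55 kg, waisted to 80 mm. Origin: centre of its underside, z up along its axis; its flat top, on which the egg cup stands, is 40 mm above the origin. Yaw means nothing. The egg cup starts 22 to 33 mm from its axis in any direction.
- bowl: White ceramic bowl, rim 140 mm in diameter, 60 mm high; origin at the centre of its underside. Leave alone.
- takeout: Clear plastic takeout container without lid, 160 x 115 mm, 50 mm high; origin at the centre of its underside. Leave alone.
- teaspoon: Steel teaspoon 140 mm long lying flat, handle along its -x. Leave alone.
- spatula: Green silicone spatula 260 mm long lying flat, handle along its -x. Leave alone.
- salt_shaker: Steel salt shaker, 42 mm in diameter at the foot, 75 mm tall; origin at the centre of its underside. Leave alone.
- mug: Blue ceramic mug 80 mm in diameter, 85 mm high, handle towards its +y; origin at the centre of its underside. Leave alone.
- jam_jar: Jam jar with steel cap, 64 mm in diameter, 85 mm tall; origin at the centre of its underside. Leave alone.
There are look-alikes about, which are no part of the job. Leave any black or red look-alike of the egg_cup alone. Of the things shaped like the stand, the wood one is meant.

How it is judged:
By the outcome, as a careful person would: the job done as asked, in the order asked, and still so for the second after the job is handed in, with the robot touching nothing.
It also fails if it takes over 42 s, if anything falls off the work surface, if the arm or the gripper's body presses on something with over 40 N, if the wrist force passes 120 N, or if a joint passes its speed limit or range.

## Working session

There is one attempt and no reset: what is moved stays moved. The work goes in short steps, Python scripts to look and compute and a tool call to move; the robot and the scene stay as the last step left them, time stands still between calls to the robot, and variables do not carry over. Pictures are saved under pics/ and viewed, about 8 in all and at most 12, crops included, and the job is handed in when it is done.

Besides the shell and the picture viewer there is one more tool, called after ">>>" as a command line: name --argument value ..., lists and objects as JSON in quotes. apply_moves: Moves the arm, as the interface text tells. Its arguments: {"type":"object","properties":{"increments":{"type":"array"}},"required":["increments"]}

```bash
ls; mkdir -p pics
cat > h.py <<'E'
import numpy as np, cv2
from cell import readout, read_camera, env, nets
def save(p,n): cv2.imwrite(f'pics/{n}.png', p['img'][:,:,::-1])
def RT(p):
    R=cv2.Rodrigues(np.array(p['rvec'],float))[0]; return R,np.array(p['tvec'],float).ravel()
def toworld(p,pt):
    R,t=RT(p); return R.T@(np.array(pt)-t)
def f(p): return 240/np.tan(np.radians(p['vfov'])/2)
def ray_at_z(p,u,v,z):
    R,t=RT(p); c=-R.T@t; d=R.T@np.array([(u-p['cx'])/f(p),(v-p['cy'])/f(p),1]); return c+d*(z-c[2])/d[2]
def proj(p,P):
    R,t=RT(p); q=R@np.array(P,float)+t; return f(p)*q[:2]/q[2]+[p['cx'],p['cy']]
E
python3 - <<'E'
from h import *
print(readout.state(), env.grip_point_offset)
for n in ['top','scene']:
    p=read_camera(n); save(p,n); R,t=RT(p); print(n,p['vfov'],-R.T@t)
    for th in ['egg_cup','stand']:
        for d in nets.mark_of(p,th): print(n,th,round(d['confidence'],2),toworld(p,d['point']).round(),proj(p,toworld(p,d['point'])).round())
E
```

```text
pics
{'t': 0.0, 'joints': array([ 9.96381808e-01,  4.91574403e-01,  1.55943956e+00, -1.57027089e-05,
        1.09169658e+00, -1.05616216e-01]), 'qvel': array([-0.0026624 , -0.00028159, -0.00035138, -0.00042937, -0.00077206,
       -0.00162914]), 'tau': array([ 4.88279955e-03, -6.12639785e+01, -2.58187169e+01,  6.93423185e-02,
        4.81224095e-02, -8.07608308e-05]), 'eef_pos': array([282.24604256, 557.37267598, 214.05593302]), 'tcp_rot': array([-1.57190945e+00,  1.03998030e-04, -4.68791114e-01]), 'ft_force': array([ 0.67113578, -0.37925997,  0.50269329]), 'moment': array([-0.01500621,  0.01325256,  0.03529846]), 'opening': 0.9987844336920126} 18.8
top 45.01019974239272 [ 465.34711329   -1.8859024  1202.7480963 ]
top egg_cup 0.92 [670. -13.   0.] [306. 211.]
top egg_cup 0.87 [ 509. -110.    0.] [351. 288.]
top egg_cup 0.83 [544.   8.  41.] [294. 269.]
top stand 0.97 [554.  33.  -2.] [283. 266.]
top stand 0.83 [774. 290.   1.] [163. 159.]
top stand 0.62 [ 396. -125.    3.] [358. 344.]
scene 56.605032593169376 [1017.69045515  -22.99276646  775.59836039]
scene egg_cup 0.96 [ 508. -113.    1.] [268. 223.]
scene egg_cup 0.92 [667. -14.  -3.] [317. 293.]
scene egg_cup 0.6 [544.   7.  41.] [326. 226.]
scene stand 0.94 [549.  28.  -0.] [337. 239.]
scene stand 0.85 [ 391. -132.   -0.] [261. 179.]
scene stand 0.71 [775. 285.  -3.] [485. 344.]
```

View pics/top.png

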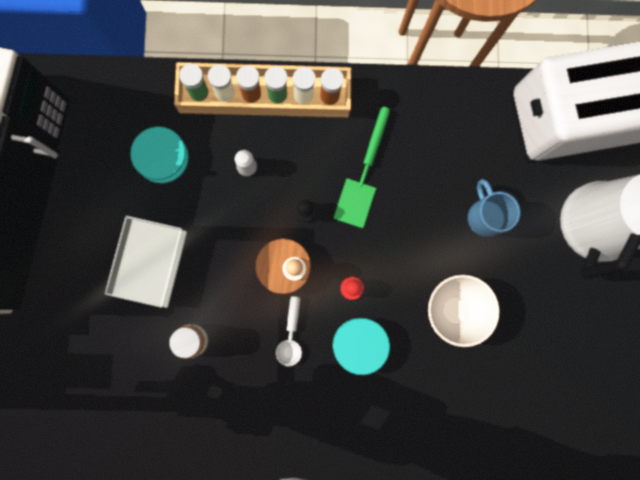

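View pics/scene.png

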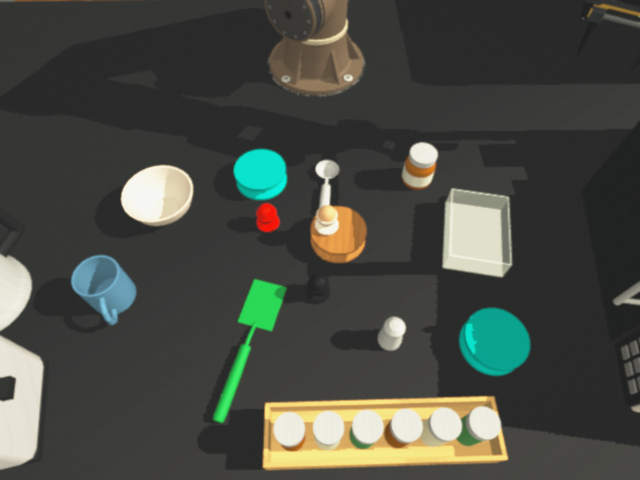

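The top view shows the wooden stand at about (283,266) with the white cup near its rim at (294,268). The red cup at (352,288) and the black one at (306,210) are decoys. I'll go above the stand now.

>>> apply_moves --increments '[[[4.8, 0, -3.6], [0, 0, 0], 7.5], [[4.8, 0, -3.6], [0, 0, 0], 7.5], [[4.8, 0, -3.6], [0, 0, 0], 7.5], [[4.8, 0, -3.6], [0, 0, 0], 7.5], [[4.8, 0, -3.6], [0, 0, 0], 7.5]]'

```text
t: 0.92
eef_pos: [417.3, 284.2, 213.9]
tcp_rot: [-1.57, -0.001, -0.462]
ft_force: [0.3, 0.9, 0.4]
opening: 0.789
```

>>> apply_moves --increments '[[[4.8, 0, -3.6], [0, 0, 0], 7.5], [[4.8, 0, -3.6], [0, 0, 0], 7.5], [[4.8, 0, -3.6], [0, 0, 0], 7.5], [[4.8, 0, -3.6], [0, 0, 0], 7.5], [[4.8, 0, -3.6], [0, 0, 0], 7.5]]'

```text
t: 1.55
eef_pos: [555.3, 6.5, 214.9]
tcp_rot: [-1.568, -0.002, -0.462]
ft_force: [0.4, -0.2, 0.6]
opening: 0.786
```

```bash
cat >> h.py <<'E'
from scipy.spatial.transform import Rotation as Ro
def tool():
    s=readout.state(); return Ro.from_euler('xyz',s['tcp_rot']).as_matrix(), np.array(s['eef_pos'])
def wrist():
    R,t=tool(); p=read_camera('wrist'); T=np.eye(4); T[:3,:3]=R; T[:3,3]=t; p['W']=T@np.array(p['mount']); return p
def w2w(p,pt): return (p['W']@np.append(pt,1))[:3]
def wray(p,u,v,z):
    a=np.array([u-p['cx'],v-p['cy']]); r=np.hypot(*a)+1e-9; th=r/f(p); d=p['W'][:3,:3]@np.append(a/r*np.sin(th),np.cos(th)); c=p['W'][:3,3]; return c+d*(z-c[2])/d[2]
def wproj(p,P):
    q=np.linalg.inv(p['W'])@np.append(P,1); rho=np.hypot(q[0],q[1])+1e-9; th=np.arctan2(rho,q[2]); return th*f(p)*q[:2]/rho+[p['cx'],p['cy']]
E
python3 - <<'E'
from h import *
s=readout.state(); print(s['t'],s['eef_pos'].round(1),s['tcp_rot'].round(3),s['opening'])
p=wrist(); save(p,'w1'); print(p['W'].round(2),f(p))
for th in ['egg_cup','stand']:
    for d in nets.mark_of(p,th): P=w2w(p,d['point']);print(th,round(d['confidence'],2),P.round(1),wproj(p,P).round())
E
```

```text
1.55 [555.3   6.5 214.9] [-1.568 -0.002 -0.462] 0.7858090876638643
[[ 4.5000e-01  8.5000e-01  2.7000e-01  4.7775e+02]
 [ 9.0000e-01 -4.3000e-01 -1.3000e-01  4.4730e+01]
 [ 0.0000e+00  3.0000e-01 -9.5000e-01  3.8456e+02]
 [ 0.0000e+00  0.0000e+00  0.0000e+00  1.0000e+00]] 371.64829954431775
egg_cup 0.91 [669.7  -7.    3. ] [353. 305.]
egg_cup 0.88 [ 5.067e+02 -1.074e+02  5.000e-01] [207. 220.]
egg_cup 0.73 [ 766.6 -141.2    1.6] [291. 400.]
egg_cup 0.62 [541.6   5.7  38.8] [312. 209.]
stand 0.97 [774.2 291.5   1.1] [582. 268.]
stand 0.79 [ 392.4 -127.5   -2.9] [145. 139.]
stand 0.57 [549.8  28.7  -0.8] [336. 198.]
stand 0.57 [419.6  11.7  -1.2] [265.  95.]
```

View pics/w1.png

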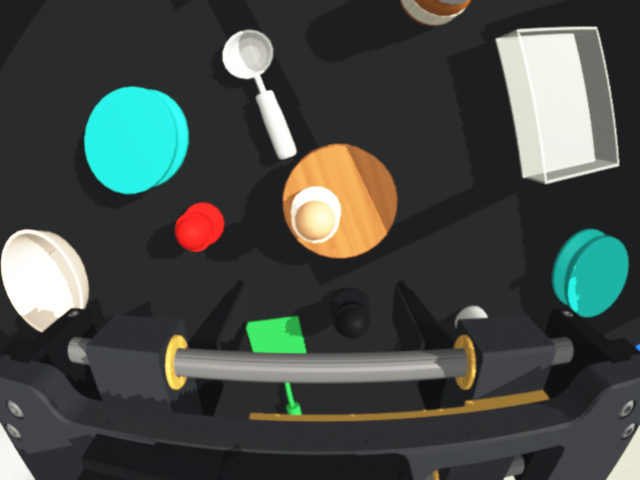

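The wrist view shows the wood disc at about (340,201) and the white cup at (316,214). Next I'll fit the stand's top circle and the cup silhouette.

```bash
cat >> h.py <<'E'
from scipy.optimize import least_squares
def comp(m,uv):
    n,l=cv2.connectedComponents(m.astype(np.uint8)); u,v=np.round(uv).astype(int)
    w=l[v-6:v+7,u-6:u+7]; k=np.bincount(w[w>0]).argmax(); return l==k
def hull(pr,p,parts,xy):
    a=np.linspace(0,2*np.pi,72)
    P=np.array([pr(p,[xy[0]+r*np.cos(t),xy[1]+r*np.sin(t),z]) for r,z in parts for t in a],np.float32)
    return cv2.convexHull(P)[:,0]
def ctr(h):
    M=cv2.moments(h); return np.array([M['m10'],M['m01']])/M['m00'], M['m00']
def fit(p,pr,kind,xy0):
    hsv=cv2.cvtColor(p['img'],cv2.COLOR_RGB2HSV); H,S,V=[hsv[:,:,i].astype(int) for i in range(3)]
    if kind=='stand': m=(H<25)&(S>60)&(V>50); 
    parts=[(55,40),(55,36)] if kind=='stand' else [(23,45),(23,51),(20,82),(17,90)]
    # stand region: disc = wood + cup pixels; take hull of non-dark pixels
    if kind=='cup': m=(V>120)&((S<70)|((S<125)&(V>190)))
    m=comp(m,pr(p,[*xy0,40 if kind=='stand' else 85]))
    h=cv2.convexHull(np.argwhere(m)[:,::-1].astype(np.float32))[:,0]
    c,A=ctr(h); r=least_squares(lambda x:ctr(hull(pr,p,parts,x))[0]-c,xy0,diff_step=1e-3)
    hh=hull(pr,p,parts,r.x); print(kind,r.x.round(1),'area',A,ctr(hh)[1].round()); 
    cv2.polylines(p['dbg'],[np.round(h*3).astype(int)],True,(0,0,255)); cv2.polylines(p['dbg'],[np.round(hh*3).astype(int)],True,(0,255,0))
    return r.x
def both(p,pr,s0=(550,30),c0=(543,6),name=None):
    p['dbg']=cv2.resize(p['img'][:,:,::-1],None,fx=3,fy=3,interpolation=cv2.INTER_CUBIC).copy()
    s=fit(p,pr,'stand',s0); c=fit(p,pr,'cup',c0); d=s-c; print('need',d.round(1),np.hypot(*d).round(1))
    if name:
        u,v=(pr(p,[*s,45])*3).astype(int); cv2.imwrite(f'pics/{name}.png',p['dbg'][max(0,v-250):v+250,max(0,u-300):u+300])
    return s,c
E
python3 - <<'E'
from h import *
p=wrist(); s,c=both(p,wproj,name='w1fit')
p=read_camera('top'); both(p,proj)
E
```

```text
Traceback (most recent call last):
  File "h.py", line 47, in both
    s=fit(p,pr,'stand',s0); c=fit(p,pr,'cup',c0); d=s-c; print('need',d.round(1),np.hypot(*d).round(1))
  File "h.py", line 42, in fit
    hh=hull(pr,p,parts,r.x); print(kind,r.x.round(1),'area',A,ctr(hh)[1].round());
                                                              ^^^^^^^^^^^^^^^^
AttributeError: 'float' object has no attribute 'round'
```

```bash
sed -i 's/ctr(hh)\[1\].round()/round(ctr(hh)[1])/' h.py
python3 - <<'E'
from h import *
p=wrist(); s,c=both(p,wproj,name='w1fit')
p=read_camera('top'); both(p,proj)
E
```

```text
stand [547.6  32. ] area 10588.0 10273
cup [542.8   8.6] area 2337.5 2267
need [ 4.8 23.4] 23.9
stand [394.5  39.2] area 38376.0 2468
cup [533.9  21.7] area 39.0 423
need [-139.3   17.5] 140.4
```

View pics/w1fit.png

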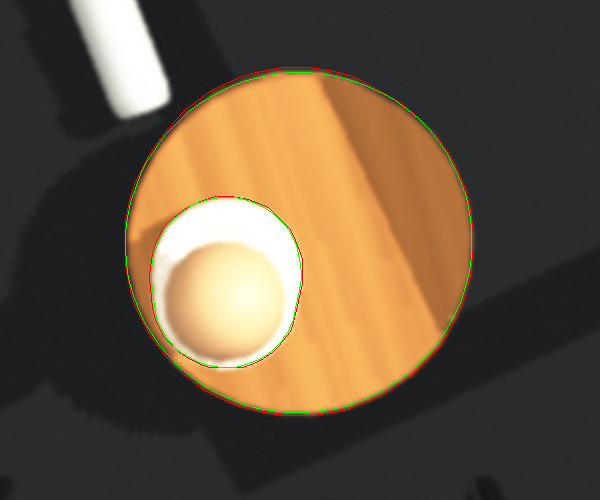

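>>> apply_moves --increments '[[[0, 0, 0], [0, -7.5, 0], 7.5], [[0, 0, 0], [0, -7.5, 0], 7.5], [[-1.2, 3, 0], [0, 0, 0], 7.5], [[0, 3, 0], [0, 0, 0], 7.5], [[0, 2, 0], [0, 0, 0], 7.5]]'

```text
t: 2.48
eef_pos: [540.5, 19.7, 135.4]
tcp_rot: [-1.568, -0.007, -0.18]
ft_force: [0.1, -0.4, -0.4]
opening: 0.787
```

Run:
```python
from h import *
s=readout.state(); print(s['t'],s['eef_pos'].round(1),s['tcp_rot'].round(3),s['opening'])
p=wrist(); S,c=both(p,wproj,name='w2fit'); R,t=tool(); print('cup in tool',(R.T@(np.append(c,44)-t)).round(1))
```

```text
2.475 [540.5  19.7 135.4] [-1.568 -0.007 -0.18 ] 0.7868445036189128
stand [546.3  32. ] area 16216.0 15581
cup [542.6   8.6] area 4010.5 4029
need [ 3.7 23.4] 23.7
cup in tool [  4.6  89.4 -10.7]
```

View pics/w2fit.png

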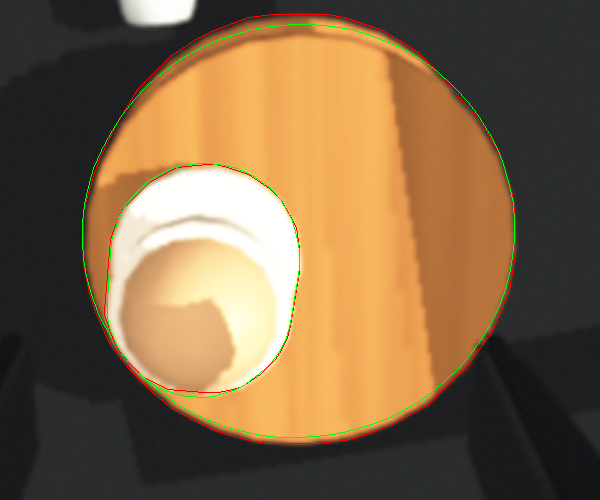

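>>> apply_moves --increments '[[[0.4, 0, -1.0], [0, 1.5, 0], 7.5], [[0, 0, 0], [0, 0, 0], 7.5], [[0, 1.5, 0], [0, 0, 0], 7.5], [[0, 0.5, 0], [0, 0, 0], 7.5], [[0, 0, 0], [0, 0, 0], 7.5]]'

```text
t: 3.15
eef_pos: [542.2, 10.4, 114.1]
tcp_rot: [-1.568, -0.006, -0.205]
ft_force: [0.7, -0.7, 0.4]
opening: 0.788
```

Run:
```python
from h import *
s=readout.state(); print(s['t'],s['eef_pos'].round(1),s['tcp_rot'].round(3),s['opening'],s['ft_force'])
R,t=tool(); print('cup in tool',(R.T@(np.array([542.7,8.6,44])-t)).round(1))
```

```text
3.15 [542.2  10.4 114.1] [-1.568 -0.006 -0.205] 0.7876844834095657 [ 0.73184296 -0.71701713  0.4090452 ]
cup in tool [ 0.4 70.1 -1.8]
```

>>> apply_moves --increments '[[[0, 2, -0.1], [0, 0, 0], 7.5], [[0, 2, 0], [0, 0, 0], 7.5], [[0, 1.5, 0], [0, 0, 0], 7.5], [[0, 0.8, 0], [0, 0, 0], 7.5], [[0, 0, 0], [0, 0, 0], 7.5]]'

```text
t: 3.78
eef_pos: [543.4, 9.4, 50.0]
tcp_rot: [-1.568, -0.008, -0.205]
ft_force: [0.1, -0.1, 0.0]
opening: 0.788
```

>>> apply_moves --increments '[[[0, 0.4, 0], [0, 0, 0], 7.0], [[0, 0.2, 0], [0, 0, 0], 6.5], [[0, 0, 0], [0, 0, 0], 6.0], [[0, 0, 0], [0, 0, 0], 6.0], [[0, 0, 0], [0, 0, 0], 6.0]]'

```text
t: 4.4
eef_pos: [544.1, 9.4, 45.0]
tcp_rot: [-1.568, -0.01, -0.205]
ft_force: [-1.8, 0.8, 0.1]
opening: 0.631
```

Run:
```python
from h import *
s=readout.state(); print(s['t'],s['eef_pos'].round(1),s['tcp_rot'].round(3),s['opening']*95.1,s['ft_force'])
p=wrist(); S,c=both(p,wproj,s0=(547,32),c0=(542,8.6),name='w3fit'); R,t=tool(); print('cup in tool',(R.T@(np.append(c,44)-t)).round(1))
for d in nets.mark_of(p,'egg_cup'): print(w2w(p,d['point']).round(1))
```

```text
4.4 [544.1   9.4  45. ] [-1.568 -0.01  -0.205] 60.0122435513855 [-1.77892719  0.84826261  0.09630553]
stand [538.6  33.2] area 27228.0 31644
cup [536.4   9.7] area 7700.5 10058
need [ 2.2 23.5] 23.6
cup in tool [-7.6  1.  -1.3]
[545.9   6.9  38.5]
[ 506.4 -108.6    2. ]
[669.9  -9.    4. ]
[393.8 214.9   2.4]
```

View pics/w3fit.png

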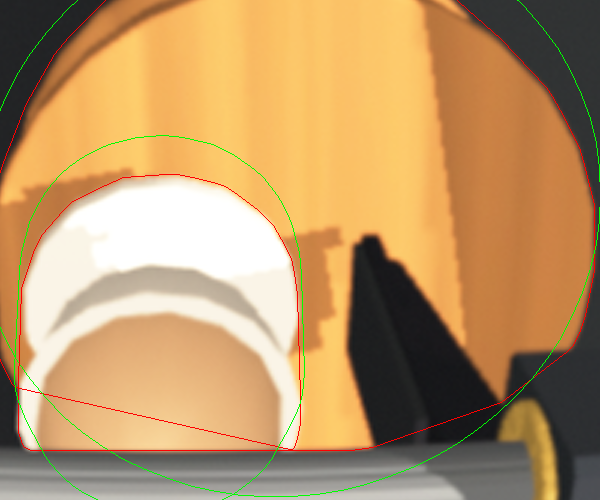

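The near view shows the fingers straddling the cup, clear of it, but the gripper body hides part of it, so the x fit isn't valid here. I'll start the slow push along tool +z.

>>> apply_moves --increments '[[[0, 0, 0.3], [0, 0, 0], 6.0], [[0, 0, 0.3], [0, 0, 0], 6.0], [[0, 0, 0.3], [0, 0, 0], 6.0], [[0, 0, 0.3], [0, 0, 0], 6.0], [[0, 0, 0.3], [0, 0, 0], 6.0]]'

```text
t: 5.12
eef_pos: [547.3, 24.9, 45.1]
tcp_rot: [-1.568, -0.01, -0.205]
ft_force: [-0.7, -0.8, -0.5]
opening: 0.633
```

>>> apply_moves --increments '[[[0, 0, 0.3], [0, 0, 0], 6.0], [[0, 0, 0.3], [0, 0, 0], 6.0], [[0, 0, 0.3], [0, 0, 0], 6.0], [[0, 0, 0.3], [0, 0, 0], 6.0], [[0, 0, 0], [0, 0, 0], 6.0]]'

```text
t: 5.75
eef_pos: [550.0, 37.8, 45.1]
tcp_rot: [-1.568, -0.01, -0.205]
ft_force: [1.1, -0.2, 0.3]
opening: 0.629
```

Run:
```python
from h import *
s=readout.state(); print(s['t'],s['eef_pos'].round(1),s['tcp_rot'].round(3),s['opening']*95.1,s['ft_force'])
p=wrist(); save(p,'w4'); cv2.imwrite('pics/w4c.png',cv2.resize(p['img'][100:350,190:490,::-1],None,fx=2,fy=2))
for th in ['egg_cup','stand']:
  for d in nets.mark_of(p,th)[:2]: print(th,w2w(p,d['point']).round(1))
```

```text
5.75 [550.   37.8  45.1] [-1.568 -0.01  -0.205] 59.816139429916696 [ 1.11217316 -0.17959465  0.28809803]
egg_cup [ 5.062e+02 -1.101e+02  4.000e-01]
egg_cup [ 6.697e+02 -1.070e+01 -6.000e-01]
stand [5.461e+02 2.760e+01 4.000e-01]
stand [ 394.  -125.    -7.2]
```

View pics/w4c.png

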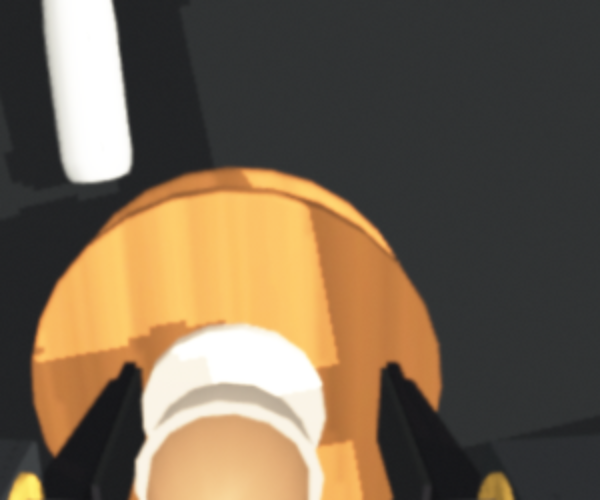

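The cup is upright against the left finger and close to centred. I'll back off slightly, rise clear and measure.

>>> apply_moves --increments '[[[0, 0, -0.3], [0, 0, 0], 6.5], [[0, 0, -0.3], [0, 0, 0], 7.5], [[0, 0, 0], [0, 0, 0], 7.5], [[0, -2, 0], [0, 0, 0], 7.5], [[0, -3, 0], [0, 0, 0], 7.5]]'

```text
t: 6.52
eef_pos: [547.1, 30.8, 94.3]
tcp_rot: [-1.568, -0.006, -0.206]
ft_force: [0.7, 0.4, 0.2]
opening: 0.789
```

>>> apply_moves --increments '[[[0, -3, 0], [0, 0, 0], 7.5], [[0, -4, 0], [0, 0, 0], 7.5], [[0, -4, 0], [0, 0, 0], 7.5], [[0, -2, 0], [0, 0, 0], 7.5], [[0, 0, 0], [0, 0, 0], 7.5]]'

```text
t: 7.15
eef_pos: [546.2, 30.4, 230.3]
tcp_rot: [-1.568, -0.009, -0.206]
ft_force: [-0.3, -1.4, -0.5]
opening: 0.788
```

Run:
```python
from h import *
s=readout.state(); print(s['t'],s['eef_pos'].round(1),s['tcp_rot'].round(3),s['opening']*95.1,s['ft_force'])
for i in range(2):
  p=wrist(); S,c=both(p,wproj,s0=(547.6,32),c0=(547.6,31),name='w5fit'); R,t=tool(); print('cup in tool',(R.T@(np.append(c,44)-t)).round(1))
```

```text
7.15 [546.2  30.4 230.3] [-1.568 -0.009 -0.206] 74.98598520737963 [-0.27444087 -1.35339425 -0.53609031]
stand [547.   32.2] area 9602.5 9222
cup [547.7  32.2] area 2128.5 2075
need [-0.8  0. ] 0.8
cup in tool [  0.2 185.4   1.6]
stand [547.   32.2] area 9645.0 9256
cup [547.7  32.1] area 2133.5 2084
need [-0.8  0.1] 0.8
cup in tool [  0.7 184.5   1.6]
```

View pics/w5fit.png

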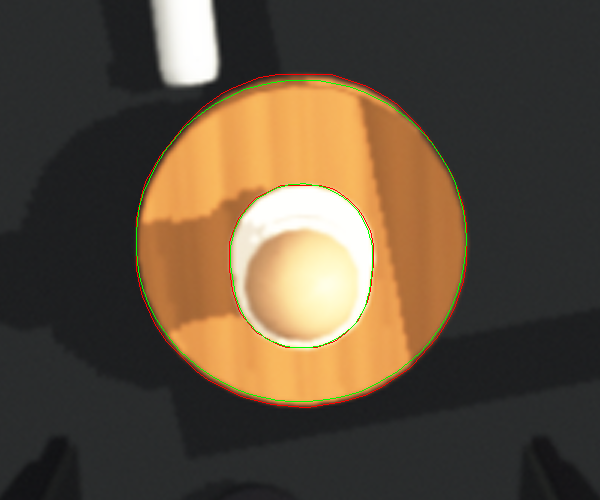

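The cup is centred to within about 1 mm and upright, and the stand hasn't moved, so I'm handing in.

```bash
python3 -c "
from cell import env
print(env.job_done())"
```

```text
the job is handed in; nothing more can be done
None
```

The egg cup now stands upright in the middle of the wooden stand. I handed the job in at about 7 s of robot time with the arm clear of everything.

- **What I did:** I set the open fingers loosely around the cup at flange height. I then slid it about 24 mm across the stand in one slow push with a single fingertip. After that I backed off and rose clear. Force readings between moves stayed within about 2 N.
- **Last check:** the final wrist-camera fit put the cup at (547.7, 32.2) and the stand at (547.0, 32.2), about 0.8 mm off-centre. Most of that may be fit bias, because the stand's side wall shows in the picture. The stand was within about 1 mm of where it started, and I touched nothing else.
- **Checks that failed:** the same fit on the top-camera picture was useless because its colour mask failed. The one taken close up was spoiled by the gripper hiding part of the cup. I ignored both. The network's stand mark in the close-up during the push, at (546, 28), was about 4 mm off the fit, which is its normal error.

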